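Close the vegetable slicer with its safety insert

TASK

Put the white slicer in its safe state: take the blue safety insert by its grip bar, lay it squarely in the recess of the sloping bed and press it in until its plate is flush with the bed, then let go. Leave the peeler and the spice jar where they are.

Things in the scene. Friction and masses are not known exactly. Their poses are not given: they have to be found in the camera images.
- insert_center (a point): Centre of the blue safety insert, lying flat, 21 mm above its underside. Plate 70 (own x) x 90 (own y) x 10 mm; its lowest 3 mm is 2 mm smaller all round. Amid the plate stands a grip bar 50 mm long (own x), 14 mm thick (own y), 10 to 42 mm above the underside. Own z: the plate's upward normal. Same after a half turn about z. About 0.12 kg.
- bed: White sloping bed of the fixed slicer, 230 x 144 mm, tilted 30 deg, facing up and towards the robot. Origin: centre of the recess mouth on the bed surface, 80 mm above the table. Own z: outward normal; x: up the slope; y: level across. Recess 74 (x) x 94 mm (y): the insert, its x along the bed's x either way round, has 2 mm play each side. Rails 5 mm high at y = +-68 mm.
- lift (a joint): Black lift plate, the recess floor; m pressed down. 0: raised, 4 mm below the bed surface (an insert laid on it stands 6 mm proud); 0.006: fully down, 10 mm below (insert flush). Held by friction: about 10 N along the bed's normal pushes it down; it stays where left, no spring.
- peeler: White hand peeler lying on the table, 170 x 25 x 18 mm, loose; origin at the middle of its underside. Bystander.
- spice_jar: Spice jar with red cap standing on the table, 47 x 47 x 97 mm, loose; origin at the middle of its underside. Bystander.
- cooker_front (a point): Obstacle, fixed, does not move: foremost point of the big black and steel cooker's front panel, 250 mm above the table. The panel is 80 mm wide (world y); behind it, its axis 270 mm farther along world x and 35 mm to -y, stands the round cooker, 460 mm across, side handles out to 280 mm from the axis, 350 mm high. Keep the arm and gripper in front of it when swinging past.

How it is judged:
At the end, for the whole second after the job is handed in: The insert lies in the recess of the bed, grip bar outward, within 5 mm of its centre, its plate parallel to the bed within 0.05 rad and flush with it (not more than 2 mm proud), the lift plate pressed down at least 4 of its 6 mm, and the insert at rest (x of insert_center in the frame of bed between -0.005 and 0.005 m and y of insert_center in the frame of bed between -0.005 and 0.005 m and z of insert_center in the frame of bed between 0.007 and 0.013 m and angle between the z axis of insert_center and the z axis of bed, either way round below 0.05 rad and value of joint lift above 0.004 m and angle between insert_center's own z axis and vertical below 0.8 rad and linear speed of insert below 0.02 m/s); the robot touches nothing.
It fails at once if the peeler or the spice jar is moved more than 30 mm (distance of any of peeler, spice_jar from where it was at the start of the episode above 0.03 m).
It also fails if it takes over 67 s, if anything falls off the work surface, if the arm or the gripper's body presses on something with over 40 N, if the wrist force passes 120 N, or if a joint passes its speed limit or range.

ROBOT

A 6-joint arm with a two-finger parallel gripper is mounted at the origin on a cart in front of the work surface, level with it; the furniture and walls round the work are solid. World frame = base frame: x ahead of the robot, y to its left, z up, the work surface at z = 0. Lengths are in m, angles in rad, forces in N, time in s.
With the tool pointing down it reaches from about 0.375 to 0.975 m from the base axis. Payload 3.8 kg.
Tool frame: the origin (TCP) lies between the finger pads; the fingertips stand 22 mm ahead of it and the grasp point (between the pads) lies 3 mm ahead of it (bot.finger_overhang is the distance from the TCP to the fingertips, in m); x points along the fingers, y is the direction in which the jaws open and shut, and the axes are right-handed (so a half turn about x gives the same grasp; the last joint's range is limited). The gripper opens to 85 mm and grips with 20 to 120 N. Pads are 22 mm wide; open, the fingers measure 114 mm over their backs; the gripper's body (76 mm by 85 mm) begins 54 mm behind the grasp point. The pads swing forward as they close: fully open they stand 13 mm farther back than shut.
Start: joints at [1.188, 0.264, 1.604, -0, 1.274, -0.037], TCP at [0.229, 0.635, 0.253] pointing down, gripper open.
Joint ranges: [-2.63, 2.63], [-0.94, 2.18], [0.31, 2.57], [-1.31, 4.45], [0, 2.66], [-2.55, 2.55]. Speed limits (rad/s): [2.57, 2.57, 3.14, 3.14, 3.14, 3.14].

INTERFACE

Orientations are given as a rotation vector (axis times angle).
In Python, from workcell import bot gives the robot as it stands. The module is installed in compiled form; this text tells all that it offers.
- The arm moves only by the tool arm_command, never from a script. Its argument "series" is a list that holds one entry, the list of rows, each a list of 7 numbers: the turn, a rotation vector about the tool's x, y, z in rad, then the shift along the tool's x, y, z in cm, then the opening, from 0 (shut) to 1 (fully open). In form: [[[rx, ry, rz, x, y, z, grip], ...]]. A call has 1 to 10 rows; each row shifts and turns the pose as measured when the row begins, along the tool's axes as they then stand; what a row does not reach is not made up. A row lasts 1/10 s, in which the tool goes at most 50 mm and 8.59 degrees, less where a joint would pass 70% of its speed; a pose out of reach is approached as far as the arm can. A call is refused whole if a number of a shift passes 5 or a number of a turn 0.15, either way. A call with a gripper value outside its range is refused whole. The fingers move at their own pace and stop on an object; "newtons" is the grip in N (left out, the last holds). Time passes only in rows, so rows that do not move let the fingers close. It gives the time, the measured TCP pose, the force and the opening at its end, in the units of the state.
- bot.read_state(): the state, without advancing time (a new reading comes with each control period).
- bot.read_camera(name): name is "scene" or "top" or "wrist"; returns (picture, depth): 480x640x3 uint8, blue, green, red; 480x640 float32, m along the optical axis (not along the pixel's ray), 0 where there is no reading.
- bot.camera_info(name): a dict with "K" (3x3 intrinsics, pixels), "dist_coeffs" ([k1, k2, p1, p2, k3] as OpenCV has them; the pictures are not rectified), "extrinsics" (4x4, takes a point from camera to world coordinates). Camera axes: x right, y down, z forward; pixel columns grow to the right and rows downward; lengths in m; the calibration is good to about 2 mm. A picture is of the moment at which its call begins: read the wrist's pose just before it. camera_info takes no time and is no camera call; for the wrist camera it gives the pose at the moment of the call.
- bot.finish_job(): hands the job in, once; it reports no verdict.
The state is a dict: "time": time; "q": joint angles; "joint_vel": joint speeds; "joint_torque": joint torques, N m; "tool_pos": TCP position; "tcp_rot": TCP orientation; "wrist_force": force on the tool from outside, world axes, zero at the start; "torque": the same for the moment, N m; "width": opening from 0.0 (shut) to 1.0 (fully open).
Only numpy, scipy, OpenCV 4.12 (cv2) and the standard library are available. Lean on these libraries where they do the work, as an engineer would, in place of code of your own. Each camera call takes 0.05 s, during which the arm holds its last target.

## Working session

There is one attempt and no reset: what is moved stays moved. The work goes in short steps, Python scripts to look and compute and a tool call to move; the robot and the scene stay as the last step left them, time stands still between calls to the robot, and variables do not carry over. Pictures are saved under pics/ and viewed, and the job is handed in when it is done.

Besides the shell and the picture viewer there is one more tool, called after "Call:" as name(argument=value, ...) on one line, values as JSON. arm_command: Moves the arm, as the interface text tells. Its arguments: {"type":"object","properties":{"series":{"type":"array"},"newtons":{"type":"number"}},"required":["series"]}

```bash
mkdir -p pics; python3 - <<'E'
from workcell import bot
import cv2,numpy as np
s=bot.read_state();print(s)
for n in("scene","top","wrist"):
    i=bot.camera_info(n);print(n,np.round(i["K"],1).tolist(),i["dist_coeffs"],np.round(i["extrinsics"],3).tolist())
    p,d=bot.read_camera(n);cv2.imwrite(f"pics/{n}0.png",p);np.savez(f"{n}0.npz",p=p,d=d,K=i["K"],dist=i["dist_coeffs"],E=i["extrinsics"])
E
```

```text
{'time': 0.0, 'q': array([ 1.18810500e+00,  2.64756977e-01,  1.60541478e+00,  5.09871833e-05,
        1.27370163e+00, -3.69058304e-02]), 'joint_vel': array([ 0.00064706,  0.00151801,  0.00065915,  0.00072723, -0.00029797,
       -0.00201994]), 'joint_torque': array([ 3.31015026e-04, -5.15122283e+01, -3.67320013e+01,  2.33948167e-04,
        1.30187921e-02, -1.53498871e-05]), 'tool_pos': array([0.22850988, 0.6343983 , 0.25193738]), 'tcp_rot': array([ 0.26961436,  1.55423395, -0.27311698]), 'wrist_force': array([0.32635578, 1.69284457, 0.11390619]), 'torque': array([-0.03760444,  0.00530212, -0.02140175]), 'width': 1.003094830410755}
scene [[609.6, 0.0, 315.1], [0.0, 609.6, 229.9], [0.0, 0.0, 1.0]] [-0.02541047  0.          0.          0.          0.        ] [[0.71, -0.297, 0.639, -0.392], [-0.704, -0.289, 0.649, -1.055], [-0.008, -0.91, -0.414, 0.779], [0.0, 0.0, 0.0, 1.0]]
top [[507.4, 0.0, 324.3], [0.0, 507.4, 233.7], [0.0, 0.0, 1.0]] [-0.01511451  0.          0.          0.          0.        ] [[-0.026, -0.999, 0.039, 0.495], [-1.0, 0.026, 0.004, -0.095], [-0.005, -0.039, -0.999, 1.415], [0.0, 0.0, 0.0, 1.0]]
wrist [[360.9, 0.0, 323.3], [0.0, 360.9, 232.1], [0.0, 0.0, 1.0]] [-0.0560319  0.         0.         0.         0.       ] [[0.339, 0.902, 0.267, 0.161], [0.941, -0.324, -0.099, 0.659], [-0.003, 0.285, -0.959, 0.373], [0.0, 0.0, 0.0, 1.0]]
```

View pics/scene0.png

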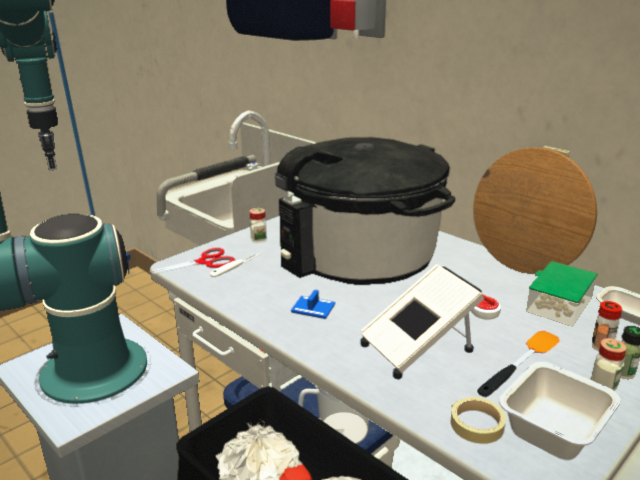

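View pics/top0.png

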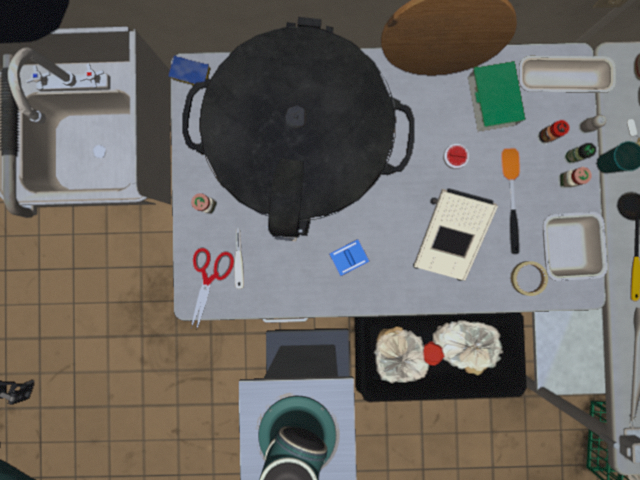

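View pics/wrist0.png

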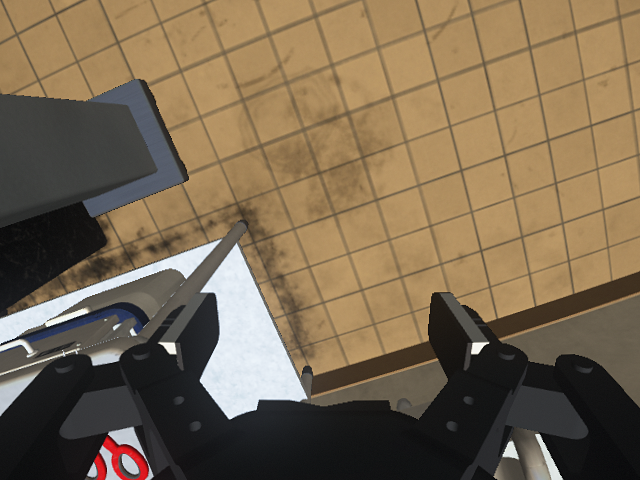

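Scene: insert at about (313,303) in scene and (350,257) in top. The slicer's black recess is at (453,241) in top, the jar at (203,203) and the peeler at (239,260). Next I measure the insert and the bed.

```bash
cat > h.py <<'E'
import numpy as np,cv2
from scipy.spatial.transform import Rotation as R
def load(f):
    z=np.load(f);return z["p"],z["d"],z["K"],z["dist"],z["E"]
def rays(uv,K,dist,E):
    n=cv2.undistortPoints(np.float64(uv).reshape(-1,1,2),K,dist).reshape(-1,2)
    d=np.c_[n,np.ones(len(n))]
    return E[:3,3],d@E[:3,:3].T
def onplane(uv,cal,p0,n):
    o,d=rays(uv,*cal);t=((p0-o)@n)/(d@n);return o+d*t[:,None]
def deppts(mask,dep,cal):
    v,u=np.nonzero(mask&(dep>0));o,d=rays(np.c_[u,v],*cal);return o+d*dep[v,u][:,None]
def mask(p,lo,hi):
    h=cv2.cvtColor(p,cv2.COLOR_BGR2HSV);return cv2.inRange(h,lo,hi)
E
python3 - <<'E'
from h import *
for n,box_i,box_b in(("top",(325,230,375,285),(410,185,500,285)),("scene",(285,280,340,325),(355,260,485,380))):
    p,d,*cal=load(n+"0.npz")
    m=np.zeros(d.shape,np.uint8);x0,y0,x1,y1=box_i
    m[y0:y1,x0:x1]=mask(p,(95,110,40),(130,255,255))[y0:y1,x0:x1]
    P=deppts(m>0,d,cal);print(n,"blue n",len(P),"z pct",np.percentile(P[:,2],[2,10,50,90,98]).round(4))
    c=max(cv2.findContours(m,0,1)[0],key=cv2.contourArea).reshape(-1,2)
    if n=="top":
        W=onplane(c,cal,np.array([0,0,.010]),np.array([0,0,1.]))
        r=cv2.minAreaRect((W[:,:2]*1000).astype(np.float32));print("rect mm",r)
    bar=P[P[:,2]>.037];print("bar pts",len(bar),bar.mean(0).round(4))
    if len(bar)>5:print(cv2.minAreaRect((bar[:,:2]*1000).astype(np.float32)))
    # recess
    x0,y0,x1,y1=box_b;g=np.zeros(d.shape,np.uint8);g[y0:y1,x0:x1]=(p[y0:y1,x0:x1].max(2)<70)*255
    cs=[k for k in cv2.findContours(g,0,1)[0]];k=max(cs,key=cv2.contourArea)
    q=cv2.approxPolyDP(k,0.04*cv2.arcLength(k,True),True).reshape(-1,2);print("recess quad",q.tolist(),cv2.contourArea(k))
    mm=np.zeros_like(g);cv2.drawContours(mm,[k],-1,255,-1)
    mm=cv2.erode(mm,np.ones((5,5)))
    P=deppts(mm>0,d,cal);c0=P.mean(0);nn=np.linalg.svd(P-c0)[2][2];nn*=np.sign(nn[2]);print("lift plane",c0.round(4),nn.round(3),np.degrees(np.arccos(nn[2])))
    # ring white surface
    big=cv2.dilate(mm,np.ones((25,25)))-cv2.dilate(mm,np.ones((13,13)))
    P=deppts((big>0)&(p.min(2)>120),d,cal);c1=P.mean(0)
    for _ in range(3):
        c1=P.mean(0);n2=np.linalg.svd(P-c1)[2][2];n2*=np.sign(n2[2]);r=(P-c1)@n2;P=P[abs(r)<.004]
    print("bed plane",len(P),c1.round(4),n2.round(4),np.degrees(np.arccos(n2[2])),"yaw",np.arctan2(n2[1],n2[0]),"rms",r.std(),"lift off",(c0-c1)@n2)
E
```

```text
top blue n 688 z pct [0.0039 0.0066 0.0107 0.0393 0.0445]
rect mm ((483.9219970703125, -155.72569274902344), (69.16082763671875, 87.9000015258789), 25.04954719543457)
bar pts 85 [ 0.4845 -0.1559  0.0419]
((484.64837646484375, -155.54580688476562), (45.9406623840332, 13.321812629699707), 24.91318130493164)
recess quad [[440, 227], [433, 247], [463, 255], [471, 235]] 681.5
lift plane [ 0.5197 -0.4259  0.0764] [-0.494  0.15   0.856] 31.1082688788704
bed plane 547 [ 0.5407 -0.4197  0.0923] [-0.5096  0.1289  0.8507] 31.71444388792249 yaw 2.893878427649621 rms 0.001840745246011235 lift off -0.003631507384259645
scene blue n 595 z pct [0.0032 0.0081 0.0118 0.0389 0.0441]
bar pts 65 [ 0.4795 -0.1603  0.042 ]
((481.26971435546875, -159.06719970703125), (50.981353759765625, 14.61703109741211), 24.4028263092041)
recess quad [[413, 301], [392, 320], [415, 338], [437, 318]] 862.0
lift plane [ 0.5181 -0.426   0.0769] [-0.478  0.16   0.864] 30.28487703560555
bed plane 259 [ 0.5095 -0.4365  0.0799] [-0.4389  0.2402  0.8658] 30.022476558183044 yaw 2.6408836923478933 rms 0.0015240279974411172 lift off -0.0038422062497224137
```

```bash
cat >> h.py <<'E'
def frame(x,y):
    x=np.array(x,float);x/=np.linalg.norm(x);y=np.array(y,float);y-=x*(x@y);y/=np.linalg.norm(y)
    return np.c_[x,y,np.cross(x,y)]
def delta(s,pos,Rt):
    R0=R.from_rotvec(s["tcp_rot"]).as_matrix()
    rv=R.from_matrix(R0.T@Rt).as_rotvec();sh=R0.T@(np.array(pos)-s["tool_pos"])*100
    return rv,sh
def plan(s,pos,Rt):
    """rows for straight interp; recomputed along the way in tool axes"""
    rv,sh=delta(s,pos,Rt);n=int(np.ceil(max(np.linalg.norm(rv)/.14,np.linalg.norm(sh)/4.5,1)))
    R0=R.from_rotvec(s["tcp_rot"]);p0=s["tool_pos"];out=[]
    for i in range(n):
        Ri=R0*R.from_rotvec(rv*i/n);out.append(np.r_[rv/n,Ri.inv().apply((np.array(pos)-p0)/n)*100].round(3).tolist())
    print("total",rv.round(3),sh.round(2),"n",n)
    for o in out:print(o)
E
python3 - <<'E'
from h import *
from workcell import bot
s=bot.read_state();print(R.from_rotvec(s["tcp_rot"]).as_matrix().round(3),bot.finger_overhang)
p,d,*cal=load("top0.npz")
# cooker front point
m=np.zeros(d.shape,bool);m[215:242,265:312]=True
P=deppts(m,d,cal);P=P[P[:,2]>.15];i=P[:,0].argsort()[:8];print(P[i].round(3), P[:,2].max())
# jar, peeler
for b in((190,190,218,215),(233,228,245,290)):
    m=np.zeros(d.shape,bool);m[b[1]:b[3],b[0]:b[2]]=True;P=deppts(m,d,cal);P=P[P[:,2]>.008];print(P.min(0).round(3),P.max(0).round(3))
# recess from black quads, lift plane 4mm under bed
for n,b in(("top",(410,200,500,285)),("scene",(375,285,450,350))):
    p,d,*cal=load(n+"0.npz");g=np.zeros(d.shape,np.uint8);x0,y0,x1,y1=b
    g[y0:y1,x0:x1]=(p[y0:y1,x0:x1].max(2)<90)*255
    k=max(cv2.findContours(g,0,1)[0],key=cv2.contourArea).reshape(-1,2)
    yaw=-.28
    for _ in range(6):
        bx=np.array([np.cos(yaw)*.866,np.sin(yaw)*.866,.5]);by=np.array([-np.sin(yaw),np.cos(yaw),0]);bn=np.cross(bx,by)
        c=np.array([.5180,-.4254,.080]) if _==0 else c
        W=onplane(k,cal,c-bn*.004,bn);q=np.c_[(W-c)@bx,(W-c)@by]*1000
        r=cv2.minAreaRect(q.astype(np.float32));a=r[2];a=a-90 if a>45 else a
        dc=r[0];c=c+bx*dc[0]/1000+by*dc[1]/1000;c=c+bn*((.080-c[2])/bn[2]);yaw+=np.radians(a)/1.0*.9
    print(n,"c",c.round(4),"yaw",yaw,r)
E
```

```text
[[-0.001  0.339  0.941]
 [-0.002  0.941 -0.339]
 [-1.    -0.002 -0.   ]] 0.022
[[ 0.527 -0.016  0.285]
 [ 0.528 -0.012  0.285]
 [ 0.528 -0.014  0.282]
 [ 0.528 -0.007  0.287]
 [ 0.528 -0.009  0.283]
 [ 0.528 -0.005  0.282]
 [ 0.528 -0.002  0.27 ]
 [ 0.53  -0.016  0.28 ]] 0.33599459481306715
[0.615 0.207 0.008] [0.679 0.28  0.108]
[0.406 0.138 0.008] [0.573 0.165 0.022]
top c [ 0.5171 -0.4255  0.08  ] yaw -0.2965453010620863 ((0.00152587890625, 0.000865936279296875), (87.98750305175781, 66.48969268798828), 89.99957275390625)
scene c [ 0.518  -0.4241  0.08  ] yaw -0.29731636609249684 ((-0.0001373291015625, -0.000156402587890625), (84.54838562011719, 67.49905395507812), 89.99748992919922)
```

```bash
python3 - <<'E'
from h import *
s=R.from_euler
st=(s('z',1.188)*s('y',.264+1.604)*s('z',0)*s('y',1.274)*s('z',-.037)).as_matrix();print(st.round(3)) # col2=tool x
# offset tool frame
from workcell import bot
R0=R.from_rotvec(bot.read_state()["tcp_rot"]).as_matrix();print((st.T@R0).round(2));C=np.round(st.T@R0)
yaw=-.297;bx=np.array([np.cos(yaw)*.866,np.sin(yaw)*.866,.5]);by=np.array([-np.sin(yaw),np.cos(yaw),0]);bn=np.cross(bx,by)
a=np.radians(25+90)
for nm,x,y,q1 in(("ins+",[0,0,-1],[np.cos(a),np.sin(a),0],-.31),("ins-",[0,0,-1],[-np.cos(a),-np.sin(a),0],-.31),("bed+",-bn,by,-.77),("bed-",-bn,-by,-.77)):
    T=frame(x,y)@C.T
    for f in(1.7,1.9,2.2,2.5):
        W=(s('z',q1)*s('y',f)).inv()*R.from_matrix(T)
        print(nm,f,W.as_euler('ZYZ').round(2))
E
```

```text
[[-0.339 -0.941 -0.   ]
 [-0.941  0.339 -0.   ]
 [ 0.     0.    -1.   ]]
[[ 0. -1. -0.]
 [ 0.  0. -1.]
 [ 1.  0.  0.]]
ins+ 1.7 [ 0.    1.44 -2.32]
ins+ 1.9 [ 0.    1.24 -2.32]
ins+ 2.2 [ 0.    0.94 -2.32]
ins+ 2.5 [ 0.    0.64 -2.32]
ins- 1.7 [0.   1.44 0.82]
ins- 1.9 [0.   1.24 0.82]
ins- 2.2 [0.   0.94 0.82]
ins- 2.5 [0.   0.64 0.82]
bed+ 1.7 [ 0.28  0.98 -2.14]
bed+ 1.9 [ 0.33  0.79 -2.22]
bed+ 2.2 [ 0.48  0.52 -2.41]
bed+ 2.5 [ 0.95  0.28 -2.92]
bed- 1.7 [0.28 0.98 1.  ]
bed- 1.9 [0.33 0.79 0.92]
bed- 2.2 [0.48 0.52 0.73]
bed- 2.5 [0.95 0.28 0.22]
```

Call:
arm_command(series=[[[0,0,0,0,-3,0,1],[0,0,0,0,-5,0,1],[0,0,0,0,-5,0,1],[0,0,0,0,-5,0,1],[0,0,0,0,-4.5,0,1],[0,0,0,0,-3,0,1],[0.1,0,0,0,-0.2,4.2,1],[0.1,0,0,0,-0.2,4.2,1]]])

```text
time: 0.95
tool_pos: [0.2119, 0.3507, 0.2468]
tcp_rot: [0.42, 1.531, -0.43]
wrist_force: [1.0, 0.5, 0.4]
width: 0.998
```

Call:
arm_command(series=[[[0.11,0,0,0,-0.2,4.6,1],[0.11,0,0,0,-0.2,4.6,1],[0.11,0,0,0,-0.2,4.6,1],[0.11,0,0,0,-0.2,4.6,1],[0.11,0,0,0,-0.2,4.6,1],[0.11,0,0,0,-0.2,4.6,1],[0.11,0,0,0,-0.2,4.6,1],[0.11,0,0,0,-0.2,4.6,1]]])

```text
time: 1.75
tool_pos: [0.4162, 0.0433, 0.2477]
tcp_rot: [1.122, 1.26, -1.123]
wrist_force: [1.4, -0.1, -0.8]
width: 1.0
```

Call:
arm_command(series=[[[0.11,0,0,0,-0.3,4.6,1],[0.11,0,0,0,-0.3,4.6,1],[0.11,0,0,0,-0.3,4.6,1],[0.11,0,0,0,-0.3,4.6,1],[0,0,0,0,0,0,1]]])

```text
time: 2.25
tool_pos: [0.3925, -0.151, 0.248]
tcp_rot: [1.462, 1.016, -1.462]
wrist_force: [0.1, 0.8, -0.1]
width: 1.003
```

```bash
python3 - <<'E'
from h import *
from workcell import bot
s=bot.read_state();print(s["tool_pos"],s["q"].round(3))
a=np.radians(-65)
plan(s,[.484,-.156,.20],frame([0,0,-1],[np.cos(a),np.sin(a),0]))
E
```

```text
[ 0.39246498 -0.15095501  0.24801255] [-0.424 -0.236  2.12  -0.003  1.253 -0.072]
total [ 0.783  0.001 -0.005] [ 4.83  8.75 -2.69] n 6
[0.13, 0.0, -0.001, 0.805, 1.458, -0.449]
[0.13, 0.0, -0.001, 0.804, 1.388, -0.635]
[0.13, 0.0, -0.001, 0.803, 1.294, -0.81]
[0.13, 0.0, -0.001, 0.802, 1.178, -0.971]
[0.13, 0.0, -0.001, 0.801, 1.043, -1.116]
[0.13, 0.0, -0.001, 0.801, 0.889, -1.242]
```

Call:
arm_command(series=[[[0.13,0,0,0,0.7,-0.2,1],[0.13,0,0,0,0.7,-0.3,1],[0.13,0,0,0,0.6,-0.4,1],[0.13,0,0,0,0.6,-0.5,1],[0.13,0,0,0,0.5,-0.5,1],[0.13,0,0,0,0.4,-0.6,1],[0,0,0,0,0,0,1]]])

```text
time: 2.95
tool_pos: [0.4364, -0.1521, 0.2462]
tcp_rot: [1.997, 0.412, -1.997]
wrist_force: [-0.7, -0.3, -0.1]
width: 0.995
```

```bash
cat > snap.py <<'E'
import sys;from h import *
from workcell import bot
tag=sys.argv[1]
for n in sys.argv[2:]:
    i=bot.camera_info(n);p,d=bot.read_camera(n);cv2.imwrite(f"pics/{n}{tag}.png",p);np.savez(f"{n}{tag}.npz",p=p,d=d,K=i["K"],dist=i["dist_coeffs"],E=i["extrinsics"])
s=bot.read_state();print(s["time"],s["tool_pos"].round(4),s["q"].round(3),s["wrist_force"].round(1),s["width"])
E
python3 snap.py 1 top wrist
```

```text
3.05 [ 0.4356 -0.1522  0.2461] [-3.900e-01 -1.450e-01  2.049e+00 -1.000e-03  1.237e+00  7.700e-01] [-0.4 -0.3 -0.8] 1.002286068424848
```

View pics/top1.png

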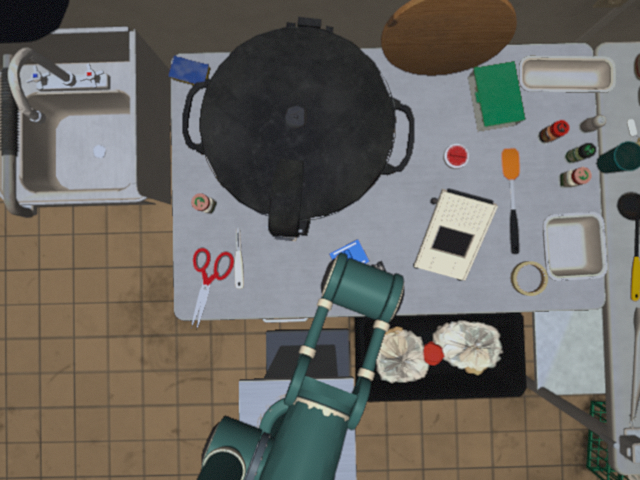

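View pics/wrist1.png

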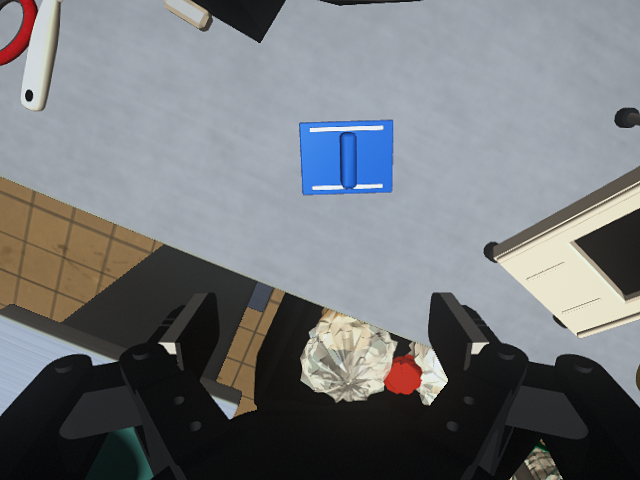

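```bash
python3 - <<'E'
from h import *
from workcell import bot
p,d,*cal=load("wrist1.npz")
g=mask(p,(95,110,40),(130,255,255));g=cv2.morphologyEx(g,cv2.MORPH_CLOSE,np.ones((9,9)))
k=max(cv2.findContours(g,0,1)[0],key=cv2.contourArea).reshape(-1,2)
W=onplane(k,cal,np.array([0,0,.010]),np.array([0,0,1.]));r=cv2.minAreaRect((W[:,:2]*1000).astype(np.float32));print(r)
m=np.zeros(d.shape,np.uint8);cv2.drawContours(m,[k],-1,255,-1);P=deppts(m>0,d,cal);b=P[P[:,2]>.036]
print(len(b),cv2.minAreaRect((b[:,:2]*1000).astype(np.float32)),b[:,2].max())
s=bot.read_state();a=np.radians(-65)
plan(s,[.484,-.156,.10],frame([0,0,-1],[np.cos(a),np.sin(a),0]))
E
```

```text
((484.170166015625, -156.7869415283203), (69.80738067626953, 89.55841064453125), 25.3415470123291)
872 ((484.26580810546875, -156.89736938476562), (49.90265655517578, 13.659638404846191), 24.874454498291016) 0.04488941683679365
total [-0.025  0.001 -0.   ] [14.6   2.28 -4.3 ] n 4
[-0.006, 0.0, -0.0, 3.651, 0.571, -1.074]
[-0.006, 0.0, -0.0, 3.651, 0.578, -1.07]
[-0.006, 0.0, -0.0, 3.651, 0.585, -1.066]
[-0.006, 0.0, -0.0, 3.651, 0.592, -1.061]
```

Call:
arm_command(series=[[[-0.012,0,0,0.5,1.2,-2.1,1],[-0.012,0,0,0.5,1.2,-2.2,1],[0,0,0,4,0,0,1],[0,0,0,4.5,0,0,1],[0,0,0,4,0,0,1],[0,0,0,0,0,0,1]]])

```text
time: 3.65
tool_pos: [0.4873, -0.1557, 0.1105]
tcp_rot: [1.971, 0.452, -1.961]
wrist_force: [-1.6, 0.3, 0.5]
width: 1.003
```

```bash
python3 - <<'E'
from h import *
from workcell import bot
s=bot.read_state();a=np.radians(-65);print(s["tool_pos"],s["q"].round(2))
plan(s,[.4842,-.1566,.037],frame([0,0,-1],[np.cos(a),np.sin(a),0]))
E
```

```text
[ 0.48727425 -0.15570594  0.1105417 ] [-0.36  0.09  2.09 -0.    0.95  0.76]
total [ 0.02  -0.004 -0.005] [ 7.35 -0.09  0.34] n 2
[0.01, -0.002, -0.003, 3.676, -0.047, 0.172]
[0.01, -0.002, -0.003, 3.677, -0.035, 0.165]
```

Call:
arm_command(series=[[[0.01,-0.002,-0.003,2,0,0.2,1],[0.01,-0.002,-0.003,2,0,0.15,1],[0,0,0,2,0,0,1],[0,0,0,0.8,0,0,1],[0,0,0,0,0,0,1]]])

```text
time: 4.15
tool_pos: [0.4881, -0.1583, 0.0486]
tcp_rot: [1.98, 0.443, -1.968]
wrist_force: [0.4, 0.3, -0.5]
width: 0.999
```

```bash
python3 snap.py 2 wrist; python3 - <<'E'
from h import *
from workcell import bot
s=bot.read_state();a=np.radians(-65);print(s["tool_pos"],s["q"].round(2))
plan(s,[.4842,-.1566,.037],frame([0,0,-1],[np.cos(a),np.sin(a),0]))
E
```

```text
4.2 [ 0.4886 -0.1585  0.0493] [-3.630e-01  1.790e-01  2.126e+00  1.000e-03  8.280e-01  7.630e-01] [ 0.3  0.1 -0.2] 0.9962269431659814
[ 0.48862742 -0.15847896  0.04926558] [-0.36  0.18  2.13  0.    0.83  0.76]
total [ 0.008 -0.006 -0.005] [ 1.22 -0.37  0.33] n 1
[0.008, -0.006, -0.005, 1.223, -0.366, 0.326]
```

View pics/wrist2.png

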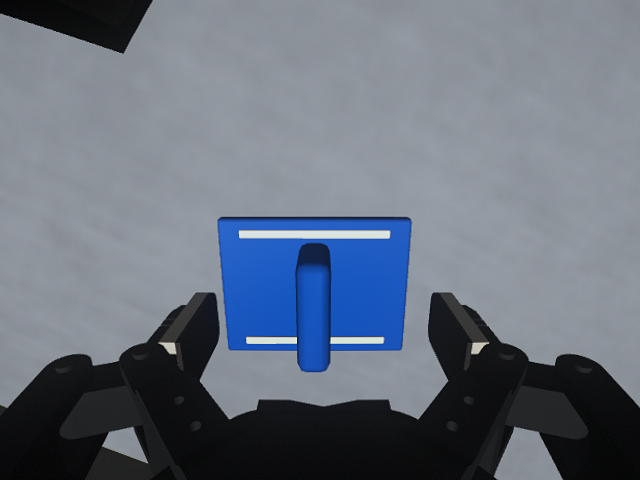

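The wrist view shows the bar at u≈314 between pads at u≈213 and 435, so the jaws need a shift of about 3 mm. I'll correct and go down.

Call:
arm_command(series=[[[0.008,-0.006,-0.005,0.5,-0.35,0.33,1],[0,0,0,0.6,0,0,1],[0,0,0,0,0,0,1]]])

```text
time: 4.5
tool_pos: [0.4866, -0.1576, 0.0415]
tcp_rot: [1.983, 0.436, -1.973]
wrist_force: [0.6, -0.1, -0.1]
width: 1.0
```

```bash
python3 snap.py 3 wrist; python3 - <<'E'
from h import *
from workcell import bot
s=bot.read_state();a=np.radians(-65);print(s["tool_pos"],s["q"].round(2))
plan(s,[.4842,-.1566,.037],frame([0,0,-1],[np.cos(a),np.sin(a),0]))
E
```

```text
4.55 [ 0.4869 -0.1577  0.0418] [-0.362  0.189  2.133 -0.     0.814  0.772] [ 0.4 -0.1 -0.1] 0.9996465662777781
[ 0.48686153 -0.15769417  0.04178983] [-0.36  0.19  2.13 -0.    0.81  0.77]
total [ 0.001 -0.004 -0.005] [ 0.48 -0.21  0.2 ] n 1
[0.001, -0.004, -0.005, 0.477, -0.214, 0.197]
```

View pics/wrist3.png

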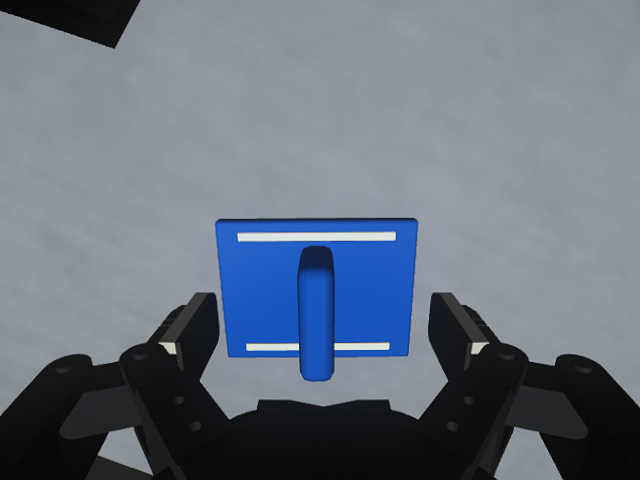

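Call:
arm_command(series=[[[0.001,-0.004,-0.005,0.45,-0.25,0.25,1],[0,0,0,0.15,-0.1,0.05,1],[0,0,0,0,0,0,1]]])

```text
time: 4.85
tool_pos: [0.4828, -0.1558, 0.0358]
tcp_rot: [1.981, 0.439, -1.98]
wrist_force: [0.1, 0.1, 0.8]
width: 1.001
```

```bash
python3 - <<'E'
from h import *
from workcell import bot
s=bot.read_state();a=np.radians(-65);print(s["tool_pos"],s["q"].round(2))
plan(s,[.4842,-.1566,.037],frame([0,0,-1],[np.cos(a),np.sin(a),0]))
E
```

```text
[ 0.48275336 -0.15577618  0.03583314] [-0.36  0.19  2.14  0.    0.81  0.77]
total [-0.    -0.001  0.   ] [-0.12  0.14 -0.1 ] n 1
[-0.0, -0.001, 0.0, -0.117, 0.136, -0.096]
```

Call:
arm_command(series=[[[0,0,0,-0.15,0.1,-0.1,1],[0,0,0,0,0,0,0],[0,0,0,0,0,0,0],[0,0,0,0,0,0,0],[0,0,0,0,0,0,0],[0,0,0,0,0,0,0],[0,0,0,0,0,0,0],[0,0,0,0,0,0,0],[0,0,0,0,0,0,0],[0,0,0,0,0,0,0]]], newtons=80)

```text
time: 5.85
tool_pos: [0.4844, -0.1564, 0.0378]
tcp_rot: [1.981, 0.439, -1.979]
wrist_force: [-0.9, -0.3, -0.2]
width: 0.147
```

```bash
python3 snap.py 4 wrist
```

```text
5.9 [ 0.4845 -0.1564  0.0378] [-3.620e-01  1.940e-01  2.136e+00  1.000e-03  8.110e-01  7.730e-01] [-0.  -0.8 -0.5] 0.14329290025473265
```

View pics/wrist4.png

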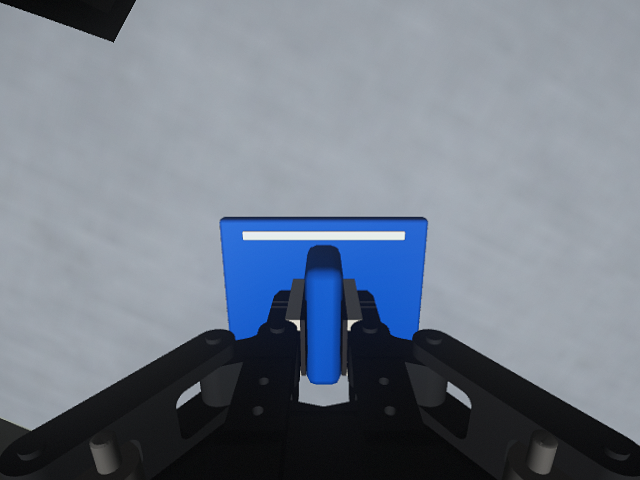

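Call:
arm_command(series=[[[0,0,0,-1,0,0,0],[0,0,0,-3,0,0,0],[0,0,0,-4,0,1,0],[0,0,0,-4,0,2,0],[0,0,0,-4,0,2,0],[0,0,0,0,0,0,0]]])

```text
time: 6.5
tool_pos: [0.4355, -0.1772, 0.2036]
tcp_rot: [1.975, 0.444, -1.986]
wrist_force: [1.5, 0.1, -0.6]
width: 0.145
```

```bash
cat >> h.py <<'E'
BC=np.array([.5175,-.425,.080]);YAW=-.297
def bed(c=None,yaw=None):
    c=BC if c is None else c;yaw=YAW if yaw is None else yaw
    bx=np.array([np.cos(yaw)*.8660,np.sin(yaw)*.8660,.5]);by=np.array([-np.sin(yaw),np.cos(yaw),0]);return c,bx,by,np.cross(bx,by)
E
python3 snap.py 5 wrist; python3 - <<'E'
from h import *
from workcell import bot
s=bot.read_state();c,bx,by,bn=bed();print(s["tool_pos"],s["q"].round(2))
plan(s,c+bn*.12,frame(-bn,-by))
E
```

```text
6.55 [ 0.4349 -0.1763  0.201 ] [-0.438 -0.085  2.081 -0.     1.154  0.695] [ 0.2 -0.3 -1.7] 0.14816308509731843
[ 0.4349414  -0.17626737  0.20099925] [-0.44 -0.08  2.08 -0.    1.15  0.7 ]
total [0.717 0.508 0.197] [ 1.6  22.02  7.51] n 7
[0.102, 0.073, 0.028, 0.228, 3.145, 1.072]
[0.102, 0.073, 0.028, 0.251, 3.233, 0.763]
[0.102, 0.073, 0.028, 0.299, 3.287, 0.449]
[0.102, 0.073, 0.028, 0.37, 3.308, 0.135]
[0.102, 0.073, 0.028, 0.465, 3.294, -0.173]
[0.102, 0.073, 0.028, 0.58, 3.246, -0.47]
[0.102, 0.073, 0.028, 0.715, 3.165, -0.752]
```

View pics/wrist5.png

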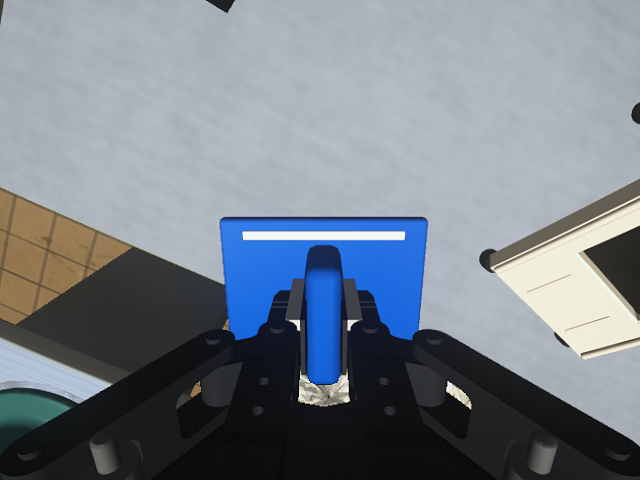

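The insert is held with an unchanged in-hand pose: plate edge at v≈217, u 220–428. I'll go to the hover over the bed.

Call:
arm_command(series=[[[0.1,0.073,0.028,0.2,3.1,1.1,0],[0.1,0.073,0.028,0.2,3.2,0.8,0],[0.1,0.073,0.028,0.3,3.3,0.4,0],[0.1,0.073,0.028,0.3,3.3,0.1,0],[0.1,0.073,0.028,0.4,3.3,-0.2,0],[0.1,0.073,0.028,0.5,3.2,-0.5,0],[0.1,0.073,0.028,0.5,3.1,-0.7,0],[0,0,0,0,0,0,0]]])

```text
time: 7.35
tool_pos: [0.4565, -0.406, 0.1752]
tcp_rot: [-2.563, 0.385, 1.464]
wrist_force: [-0.5, 0.5, -1.4]
width: 0.146
```

```bash
python3 snap.py 6 wrist scene; python3 - <<'E'
from h import *
from workcell import bot
s=bot.read_state();c,bx,by,bn=bed();print(s["tool_pos"],s["q"].round(2))
plan(s,c+bn*.10,frame(-bn,-by))
E
```

```text
7.45 [ 0.4571 -0.4035  0.1755] [-0.93  -0.018  2.159  0.542  0.639  0.566] [-0.8 -0.2 -1.8] 0.15193333814720333
[ 0.45707373 -0.40346974  0.17545504] [-0.93 -0.02  2.16  0.54  0.64  0.57]
total [-0.012 -0.004  0.012] [ 1.47  0.3  -0.77] n 1
[-0.012, -0.004, 0.012, 1.471, 0.299, -0.774]
```

View pics/wrist6.png

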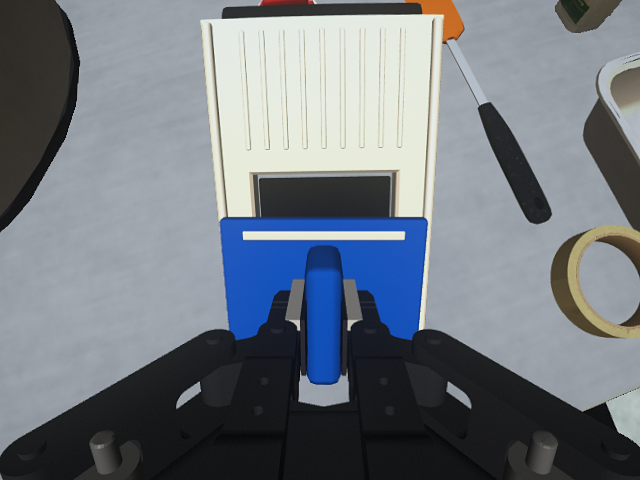

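View pics/scene6.png

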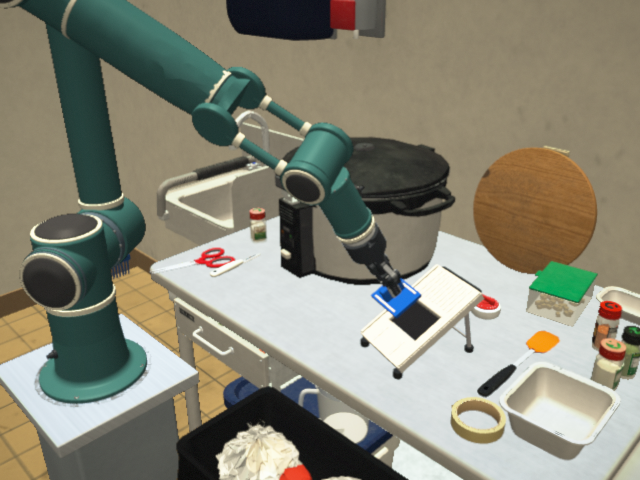

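```bash
python3 - <<'E'
import cv2
p=cv2.imread("pics/wrist6.png");c=p[140:250,210:450];cv2.imwrite("pics/z6.png",cv2.resize(c,None,fx=3.3,fy=3.3,interpolation=cv2.INTER_NEAREST))
E
```

```text
(no output)
```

View pics/z6.png

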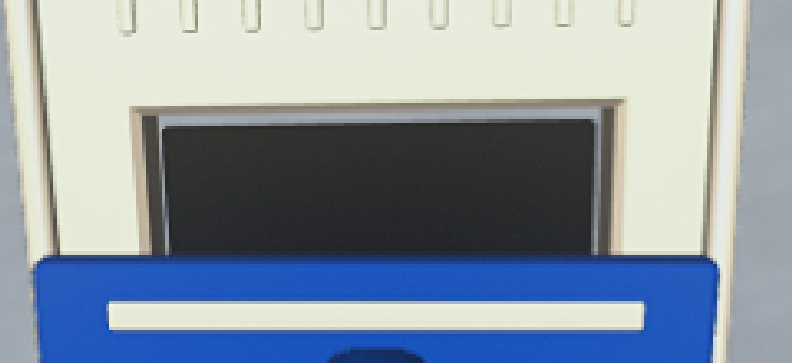

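```bash
python3 - <<'E'
from h import *
from workcell import bot
s=bot.read_state();Rt=R.from_rotvec(s["tcp_rot"]).as_matrix();c,bx,by,bn=bed()
p,d,*cal=load("wrist6.npz")
uv=[(249.7,172.4),(399.7,170.0),(253.2,217),(396.3,217)]
W=onplane(uv,cal,c,bn);print("bed coords mm",(np.c_[(W-c)@bx,(W-c)@by,(W-c)@bn]*1000).round(1))
top=s["tool_pos"]+Rt[:,0]*.0278
uv=[(220.3,217.5),(427.5,217.5),(243,232),(405.5,232)]
W=onplane(uv,cal,top,-Rt[:,0]);print("insert corners in tool y,z mm",((W-s["tool_pos"])@Rt*1000).round(1))
# bed normal by wrist depth
m=np.zeros(d.shape,bool);m[155:168,240:405]=1;m[30:160,225:425]=1
P=deppts(m,d,cal);P=P[abs((P-c)@bn)<.02]
for _ in range(3):
    c1=P.mean(0);n=np.linalg.svd(P-c1)[2][2];n*=np.sign(n[2]);r=(P-c1)@n;P=P[abs(r)<.003]
print(n.round(4),bn.round(4),"off mm",((c1-c)@bn*1000),r.std())
E
```

```text
bash:  1044 Killed                     python3 - <<'E'
from h import *
from workcell import bot
s=bot.read_state();Rt=R.from_rotvec(s["tcp_rot"]).as_matrix();c,bx,by,bn=bed()
p,d,*cal=load("wrist6.npz")
uv=[(249.7,172.4),(399.7,170.0),(253.2,217),(396.3,217)]
W=onplane(uv,cal,c,bn);print("bed coords mm",(np.c_[(W-c)@bx,(W-c)@by,(W-c)@bn]*1000).round(1))
top=s["tool_pos"]+Rt[:,0]*.0278
uv=[(220.3,217.5),(427.5,217.5),(243,232),(405.5,232)]
W=onplane(uv,cal,top,-Rt[:,0]);print("insert corners in tool y,z mm",((W-s["tool_pos"])@Rt*1000).round(1))
# bed normal by wrist depth
m=np.zeros(d.shape,bool);m[155:168,240:405]=1;m[30:160,225:425]=1
P=deppts(m,d,cal);P=P[abs((P-c)@bn)<.02]
for _ in range(3):
    c1=P.mean(0);n=np.linalg.svd(P-c1)[2][2];n*=np.sign(n[2]);r=(P-c1)@n;P=P[abs(r)<.003]
print(n.round(4),bn.round(4),"off mm",((c1-c)@bn*1000),r.std())
E
```

Full SVD used too much memory, so I'll use the 3x3 covariance instead.

```bash
cat > m6.py <<'E'
from h import *
from workcell import bot
s=bot.read_state();Rt=R.from_rotvec(s["tcp_rot"]).as_matrix();c,bx,by,bn=bed()
p,d,*cal=load("wrist6.npz")
uv=[(249.7,172.4),(399.7,170.0),(253.2,217),(396.3,217)]
W=onplane(uv,cal,c,bn);print("bed coords mm",(np.c_[(W-c)@bx,(W-c)@by,(W-c)@bn]*1000).round(1))
top=s["tool_pos"]+Rt[:,0]*.0278
uv=[(220.3,217.5),(427.5,217.5),(243,232),(405.5,232)]
W=onplane(uv,cal,top,-Rt[:,0]);print("insert corners in tool y,z mm",((W-s["tool_pos"])@Rt*1000).round(1))
m=np.zeros(d.shape,bool);m[30:168,225:425]=1
P=deppts(m,d,cal);P=P[abs((P-c)@bn)<.02]
for _ in range(3):
    c1=P.mean(0);n=np.linalg.eigh(np.cov((P-c1).T))[1][:,0];n*=np.sign(n[2]);r=(P-c1)@n;P=P[abs(r)<.003]
print(n.round(4),bn.round(4),"off mm",((c1-c)@bn*1000),r.std())
E
python3 m6.py
```

```text
bed coords mm [[ 38.1  48.   -0. ]
 [ 38.2 -49.4  -0. ]
 [  8.2  47.8   0. ]
 [  6.9 -48.4  -0. ]]
insert corners in tool y,z mm [[ 27.8 -40.4 -36.4]
 [ 27.8  47.6 -36. ]
 [ 27.8 -31.2 -30. ]
 [ 27.8  38.5 -29.6]]
[-0.4805  0.1463  0.8647] [-0.4781  0.1463  0.866 ] off mm 0.8841308108094028 0.0008414122304459297
```

```bash
python3 - <<'E'
from h import *
from workcell import bot
for _ in range(3):
    s=bot.read_state();i=bot.camera_info("wrist");p,d=bot.read_camera("wrist")
    Rt=R.from_rotvec(s["tcp_rot"]).as_matrix();E=i["extrinsics"]
    print(s["time"],s["tool_pos"].round(4),s["tcp_rot"].round(4),np.abs(s["joint_vel"]).max().round(3),"cam in tool",(Rt.T@(E[:3,3]-s["tool_pos"])).round(4),R.from_matrix(Rt.T@E[:3,:3]).as_rotvec().round(4))
cv2.imwrite("pics/wrist7.png",p);np.savez("wrist7.npz",p=p,d=d,K=i["K"],dist=i["dist_coeffs"],E=E,pos=s["tool_pos"],rot=s["tcp_rot"])
c=p[140:250,210:450];cv2.imwrite("pics/z7.png",cv2.resize(c,None,fx=3.3,fy=3.3,interpolation=cv2.INTER_NEAREST))
E
```

```text
7.45 [ 0.4571 -0.4035  0.1755] [-2.5637  0.3767  1.4684] 0.028 cam in tool [-0.1205  0.0003 -0.0734] [0.9938 0.9952 1.3319]
7.5 [ 0.4577 -0.4033  0.1764] [-2.5658  0.3762  1.4679] 0.019 cam in tool [-0.1205  0.0003 -0.0735] [0.9939 0.9952 1.3318]
7.55 [ 0.4583 -0.4034  0.1772] [-2.5678  0.3764  1.467 ] 0.013 cam in tool [-0.1205  0.0003 -0.0734] [0.9939 0.9951 1.3319]
```

View pics/z7.png

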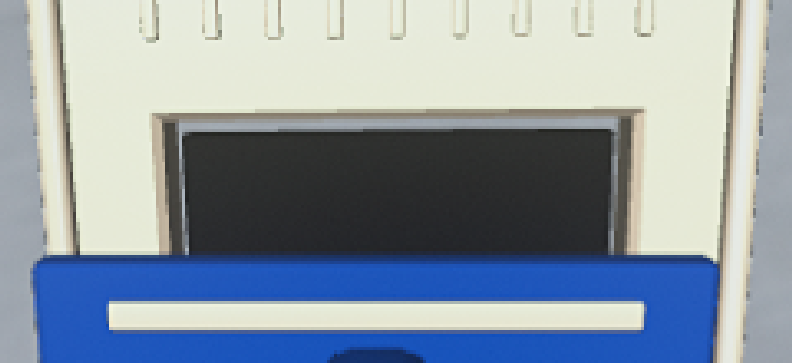

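```bash
cat > m7.py <<'E'
from h import *
z=np.load("wrist7.npz");pos,Rt=z["pos"],R.from_rotvec(z["rot"]).as_matrix();c,bx,by,bn=bed()
p,d,*cal=load("wrist7.npz")
uv=[(256.4,174.5),(405.8,173.3),(259.1,217.3),(403.,217.3)]
W=onplane(uv,cal,c,bn);print("bed coords mm",(np.c_[(W-c)@bx,(W-c)@by,(W-c)@bn]*1000).round(1))
top=pos+Rt[:,0]*.0278
uv=[(220.3,217.5),(427.5,217.5),(243,232),(405.5,232)]
W=onplane(uv,cal,top,-Rt[:,0]);print("insert corners tool mm",((W-pos)@Rt*1000).round(1))
m=np.zeros(d.shape,bool);m[30:168,235:425]=1
P=deppts(m,d,cal);P=P[abs((P-c)@bn)<.02]
for _ in range(3):
    c1=P.mean(0);n=np.linalg.eigh(np.cov((P-c1).T))[1][:,0];n*=np.sign(n[2]);r=(P-c1)@n;P=P[abs(r)<.003]
print(n.round(4),bn.round(4),"off mm",((c1-c)@bn*1000),r.std())
E
python3 m7.py
```

```text
bed coords mm [[ 38.   47.7  -0. ]
 [ 38.1 -50.1  -0. ]
 [  9.1  47.5   0. ]
 [  8.5 -49.7   0. ]]
insert corners tool mm [[ 27.8 -43.4 -36. ]
 [ 27.8  44.7 -36. ]
 [ 27.8 -34.1 -29.6]
 [ 27.8  35.7 -29.6]]
[-0.4799  0.1463  0.865 ] [-0.4781  0.1463  0.866 ] off mm 0.897983736648631 0.0008474149567689207
```

```bash
cat > go.py <<'E'
import sys;from h import *
from workcell import bot
s=bot.read_state();c,bx,by,bn=bed()
h,dx,dy=[float(v)/1000 for v in sys.argv[1:4]]
Rt=R.from_rotvec(s["tcp_rot"]).as_matrix();w=s["tool_pos"]-c
print(s["time"],"bed mm",(w@np.c_[bx,by,bn]*1000).round(2),"F bed",(s["wrist_force"]@np.c_[bx,by,bn]).round(1),"tilt",(np.arccos(-Rt[:,0]@bn)).round(4))
plan(s,c+bn*h+bx*dx+by*dy,frame(-bn,-by))
E
python3 go.py 50 -0.8 -0.5
```

```text
7.6 bed mm [ -5.14   3.26 116.04] F bed [ 0.1 -0.2 -1.5] tilt 0.0149
total [-0.008 -0.008  0.011] [ 6.6   0.44 -0.38] n 2
[-0.004, -0.004, 0.005, 3.302, 0.221, -0.192]
[-0.004, -0.004, 0.005, 3.302, 0.204, -0.205]
```

Call:
arm_command(series=[[[-0.005,-0.004,0.006,2,0.2,-0.2,0],[-0.005,-0.004,0.006,2,0.2,-0.2,0],[0,0,0,2,0,0,0],[0,0,0,0,0,0,0],[0,0,0,0,0,0,0]]])

```text
time: 8.1
tool_pos: [0.4953, -0.4136, 0.1305]
tcp_rot: [-2.583, 0.375, 1.488]
wrist_force: [0.3, -0.1, -0.3]
width: 0.144
```

```bash
python3 go.py 46 -0.8 -0.5
```

```text
8.1 bed mm [ 3.97  4.36 56.03] F bed [ 0.1 -0.1 -0.4] tilt 0.0073
total [ 0.013 -0.003  0.001] [1.   0.48 0.49] n 1
[0.013, -0.003, 0.001, 1.002, 0.48, 0.487]
```

Call:
arm_command(series=[[[0.013,-0.003,0,0.4,0.5,0.5,0],[0,0,0,0.3,0,0,0],[0,0,0,0,0,0,0],[0,0,0,0,0,0,0]]])

```text
time: 8.5
tool_pos: [0.4934, -0.4186, 0.1245]
tcp_rot: [-2.574, 0.385, 1.482]
wrist_force: [0.3, -0.1, -1.6]
width: 0.149
```

```bash
python3 go.py 46 -0.8 -0.5
```

```text
8.5 bed mm [ 0.7  -0.93 50.94] F bed [-0.5  0.  -1.5] tilt 0.0072
total [ 0.001 -0.003 -0.   ] [ 0.49 -0.04  0.15] n 1
[0.001, -0.003, -0.0, 0.494, -0.043, 0.151]
```

Call:
arm_command(series=[[[0,-0.004,0,0.3,0,0.15,0],[0,0,0,0.2,0,0,0],[0,0,0,0,0,0,0],[0,0,0,0,0,0,0]]])

```text
time: 8.9
tool_pos: [0.4945, -0.4196, 0.1199]
tcp_rot: [-2.572, 0.386, 1.486]
wrist_force: [0.6, 0.2, -1.7]
width: 0.149
```

```bash
python3 go.py 46 -0.8 -0.5; python3 - <<'E'
from h import *
from workcell import bot
s=bot.read_state();i=bot.camera_info("wrist");p,d=bot.read_camera("wrist");E=i["extrinsics"]
cv2.imwrite("pics/wrist8.png",p);np.savez("wrist8.npz",p=p,d=d,K=i["K"],dist=i["dist_coeffs"],E=E,pos=s["tool_pos"],rot=s["tcp_rot"])
c=p[150:330,210:440];cv2.imwrite("pics/z8.png",cv2.resize(c,None,fx=3.3,fy=3.3,interpolation=cv2.INTER_NEAREST))
E
```

```text
8.9 bed mm [-0.45 -1.54 46.29] F bed [-0.4  0.3 -1.7] tilt 0.0068
total [ 0.001  0.    -0.001] [ 0.03 -0.1   0.03] n 1
[0.001, 0.0, -0.001, 0.029, -0.104, 0.035]
```

View pics/z8.png

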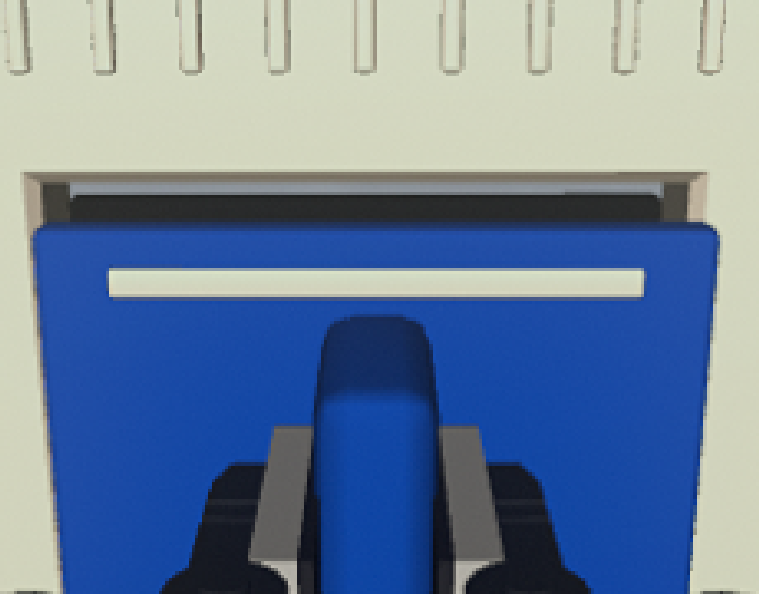

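```bash
cat > m8.py <<'E'
from h import *
import sys
z=np.load(sys.argv[1]);pos,Rt=z["pos"],R.from_rotvec(z["rot"]).as_matrix();c,bx,by,bn=bed();B=np.c_[bx,by,bn]
p,d,*cal=load(sys.argv[1])
f=lambda zx:[(210+a/3.3,150+b/3.3) for a,b in zx]
mouth=eval(sys.argv[2]);plate=eval(sys.argv[3])
W=onplane(f(mouth),cal,c,bn);a=((W-c)@B*1000);print("mouth",a.round(1).tolist())
W2=onplane(f(plate),cal,pos+Rt[:,0]*.0278,Rt[:,0]);b=((W2-c)@B*1000);print("plate",b.round(1).tolist());print("tcp",((pos-c)@B*1000).round(2))
print("mid gap mouth-plate",(a[:2].mean(0)-b[:2].mean(0)).round(2))
E
python3 m8.py wrist8.npz "[(24,172),(708,172)]" "[(33,228),(720,228)]"
```

```text
mouth [[38.3, 48.1, 0.0], [38.4, -49.9, 0.0]]
plate [[34.8, 42.0, 18.4], [34.9, -46.7, 18.5]]
tcp [-0.45 -1.54 46.29]
mid gap mouth-plate [  3.52   1.43 -18.48]
```

Call:
arm_command(series=[[[0,0,0,0.25,-0.2,0.06,0],[0,0,0,0.1,0,0,0],[0,0,0,0,0,0,0],[0,0,0,0,0,0,0]]])

```text
time: 9.35
tool_pos: [0.4965, -0.4178, 0.1161]
tcp_rot: [-2.572, 0.385, 1.486]
wrist_force: [-0.6, -0.0, -1.1]
width: 0.15
```

```bash
python3 go.py 40 -1 -0.1
```

```text
9.35 bed mm [-1.2   0.78 42.38] F bed [-1.  -0.2 -0.7] tilt 0.0068
total [ 0.001  0.001 -0.001] [ 0.24  0.09 -0.02] n 1
[0.001, 0.001, -0.001, 0.238, 0.087, -0.021]
```

Call:
arm_command(series=[[[0,0,0,0.2,0.08,0,0],[0,0,0,0,0,0,0],[0,0,0,0,0,0,0]]])

```text
time: 9.65
tool_pos: [0.4973, -0.419, 0.1143]
tcp_rot: [-2.572, 0.385, 1.486]
wrist_force: [-0.6, -0.5, -0.7]
width: 0.149
```

```bash
python3 go.py 40 -1 -0.1; python3 - <<'E'
from h import *
from workcell import bot
s=bot.read_state();i=bot.camera_info("wrist");p,d=bot.read_camera("wrist");E=i["extrinsics"]
np.savez("wrist9.npz",p=p,d=d,K=i["K"],dist=i["dist_coeffs"],E=E,pos=s["tool_pos"],rot=s["tcp_rot"])
c=p[150:330,210:440];cv2.imwrite("pics/z9.png",cv2.resize(c,None,fx=3.3,fy=3.3,interpolation=cv2.INTER_NEAREST))
E
```

```text
9.65 bed mm [-1.1  -0.13 40.25] F bed [-0.7 -0.6 -0.4] tilt 0.0068
total [ 0.001  0.001 -0.001] [ 0.03 -0.   -0.01] n 1
[0.001, 0.001, -0.001, 0.025, -0.003, -0.011]
```

View pics/z9.png

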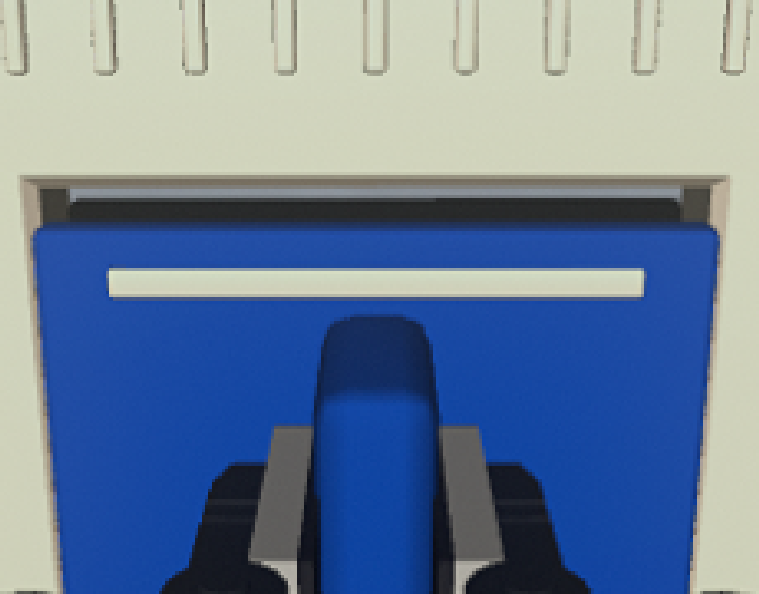

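Laterally centred: mouth centre at 376, plate centre at 376.5 in the zoom. I'll descend gently.

Call:
arm_command(series=[[[0,0,0,0.25,0,0,0],[0,0,0,0.2,0,0,0],[0,0,0,0,0,0,0]]])

```text
time: 10.0
tool_pos: [0.4996, -0.4198, 0.1102]
tcp_rot: [-2.572, 0.386, 1.486]
wrist_force: [0.2, -0.5, -1.0]
width: 0.148
```

```bash
python3 go.py 34 -1 -0.1
```

```text
10.0 bed mm [-1.05 -0.22 35.46] F bed [-0.2 -0.4 -1. ] tilt 0.0068
total [ 0.001  0.    -0.001] [ 0.15 -0.01 -0.01] n 1
[0.001, 0.0, -0.001, 0.146, -0.012, -0.005]
```

Call:
arm_command(series=[[[0,0,0,0.15,0,0,0],[0,0,0,0.15,0,0,0],[0,0,0,0.1,0,0,0]]])

```text
time: 10.3
tool_pos: [0.5013, -0.4204, 0.1074]
tcp_rot: [-2.572, 0.385, 1.486]
wrist_force: [-6.0, 2.6, 5.9]
width: 0.145
```

```bash
python3 go.py 28 -1 -0.1; python3 - <<'E'
from h import *
from workcell import bot
s=bot.read_state();i=bot.camera_info("wrist");p,d=bot.read_camera("wrist")
np.savez("wrist10.npz",p=p,d=d,K=i["K"],dist=i["dist_coeffs"],E=i["extrinsics"],pos=s["tool_pos"],rot=s["tcp_rot"])
c=p[150:330,210:440];cv2.imwrite("pics/z10.png",cv2.resize(c,None,fx=3.3,fy=3.3,interpolation=cv2.INTER_NEAREST))
E
```

```text
10.3 bed mm [-0.91 -0.31 32.11] F bed [-2.7  0.8  8.4] tilt 0.0067
total [ 0.002  0.    -0.001] [ 0.41 -0.02  0.01] n 1
[0.002, 0.0, -0.001, 0.411, -0.022, 0.008]
```

View pics/z10.png

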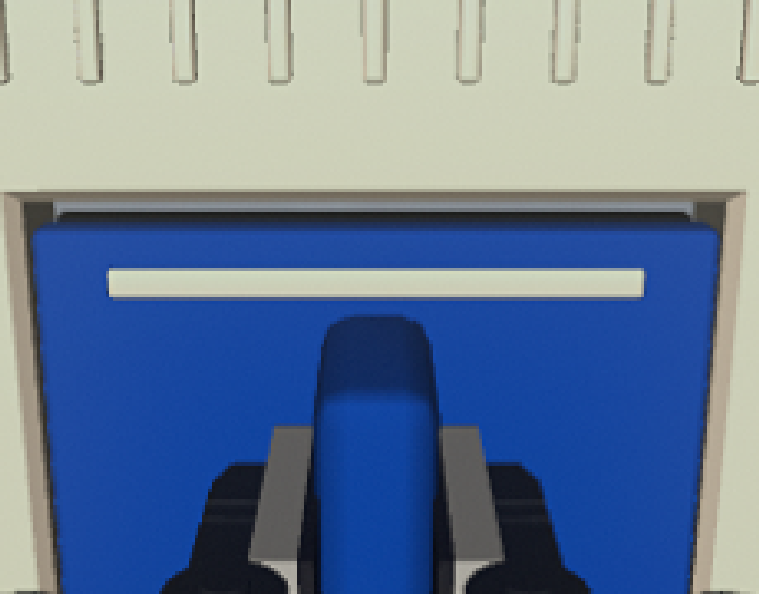

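Call:
arm_command(series=[[[0,0,0,0.25,0,0,0],[0,0,0,0.25,0,0,0]]])

```text
time: 10.55
tool_pos: [0.5031, -0.421, 0.1041]
tcp_rot: [-2.573, 0.383, 1.486]
wrist_force: [-17.7, 6.8, 22.5]
width: 0.15
```

```bash
python3 go.py 26.8 -1 -0.1
```

```text
10.55 bed mm [-0.89 -0.36 28.35] F bed [-5.2  1.3 28.9] tilt 0.0066
total [ 0.003  0.    -0.   ] [ 0.16 -0.03  0.01] n 1
[0.003, 0.0, -0.0, 0.155, -0.026, 0.011]
```

Call:
arm_command(series=[[[0,0,0,0.1,0,0,0],[0,0,0,0.1,0,0,0]]])

```text
time: 10.75
tool_pos: [0.5031, -0.421, 0.1041]
tcp_rot: [-2.573, 0.381, 1.486]
wrist_force: [-11.6, 4.5, 9.6]
width: 0.146
```

```bash
python3 go.py 26.8 -1 -0.1; python3 - <<'E'
from h import *
from workcell import bot
s=bot.read_state();i=bot.camera_info("wrist");p,d=bot.read_camera("wrist")
np.savez("wrist11.npz",p=p,d=d,K=i["K"],dist=i["dist_coeffs"],E=i["extrinsics"],pos=s["tool_pos"],rot=s["tcp_rot"])
c=p[150:330,210:440];cv2.imwrite("pics/z11.png",cv2.resize(c,None,fx=3.3,fy=3.3,interpolation=cv2.INTER_NEAREST))
E
```

```text
10.75 bed mm [-0.89 -0.36 28.37] F bed [-5.9  0.9 14.5] tilt 0.0067
total [0.004 0.    0.001] [ 0.16 -0.03  0.01] n 1
[0.004, 0.0, 0.001, 0.158, -0.026, 0.011]
```

View pics/z11.png

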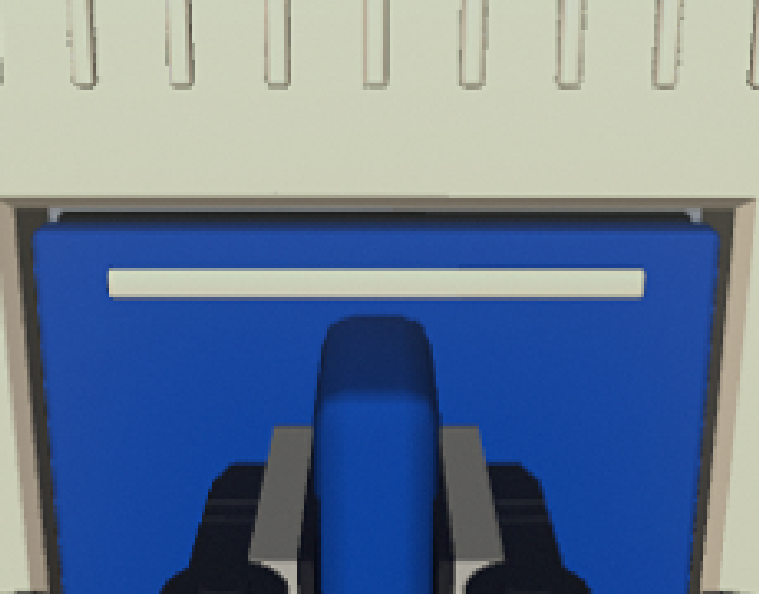

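```bash
cat > fl.py <<'E'
import sys;from h import *
c,bx,by,bn=bed();B=np.c_[bx,by,bn]
for f in sys.argv[1:]:
    p,d,*cal=load(f);h=mask(p,(95,110,40),(130,255,255))
    h=cv2.erode(h,np.ones((5,5)));h[:, :]=h;hh=np.zeros_like(h);hh[222:300,215:440]=h[222:300,215:440]
    P=(deppts(hh>0,d,cal)-c)@B*1000
    m=np.zeros(d.shape,bool);m[177:196,225:430]=1;m[230:300,190:203]=1;m[230:300,440:455]=1
    Q=(deppts(m&(p.min(2)>140),d,cal)-c)@B*1000
    Q=Q[abs(Q[:,2])<3.5]
    A=np.c_[Q[:,:2],np.ones(len(Q))];k=np.linalg.lstsq(A,Q[:,2],rcond=None)[0]
    e=P[:,2]-np.c_[P[:,:2],np.ones(len(P))]@k;e2=e[abs(e)<10]
    P2=P[abs(e)<10];t=np.linalg.lstsq(np.c_[P2[:,:2],np.ones(len(P2))],e2,rcond=None)[0]
    print(f,"plate proud mm median",np.median(e2).round(2),e2.std().round(2),len(e2),"rel tilt",t[:2].round(4),"bedfit",k.round(3))
E
python3 fl.py wrist8.npz wrist9.npz wrist10.npz wrist11.npz
```

```text
wrist8.npz plate proud mm median nan nan 0 rel tilt [0. 0.] bedfit [0.003 0.    0.573]
wrist9.npz plate proud mm median 9.85 0.19 26 rel tilt [-0.0014  0.0032] bedfit [0.002 0.001 0.594]
wrist10.npz plate proud mm median 3.6 0.72 10305 rel tilt [ 0.0015 -0.0017] bedfit [0.002 0.001 0.609]
wrist11.npz plate proud mm median -0.14 1.05 10349 rel tilt [0.0076 0.0003] bedfit [0.001 0.    0.619]
  return _methods._mean(a, axis=axis, dtype=dtype,
  ret = ret.dtype.type(ret / rcount)
  ret = _var(a, axis=axis, dtype=dtype, out=out, ddof=ddof,
  arrmean = um.true_divide(arrmean, div, out=arrmean,
  ret = ret.dtype.type(ret / rcount)
```

Plate is flush (−0.1 mm by depth) and the push met a stop. One more firm push, then relax and open.

Call:
arm_command(series=[[[0,0,0,0.2,0,0,0],[0,0,0,0,0,0,0],[0,0,0,0,0,0,0],[0,0,0,0,0,0,0.5],[0,0,0,0,0,0,0.5],[0,0,0,0,0,0,0.5],[0,0,0,0,0,0,0.5],[0,0,0,0,0,0,0.5]]])

```text
time: 11.6
tool_pos: [0.504, -0.4223, 0.1059]
tcp_rot: [-2.577, 0.382, 1.484]
wrist_force: [-0.4, 0.3, -0.9]
width: 0.499
```

```bash
python3 go.py 100 -1 -0.1
```

```text
11.6 bed mm [ 1.09 -1.32 29.26] F bed [-0.8  0.2 -0.6] tilt 0.0072
total [ 0.005 -0.003 -0.   ] [-7.07 -0.12  0.19] n 2
[0.003, -0.001, -0.0, -3.537, -0.061, 0.094]
[0.003, -0.001, -0.0, -3.537, -0.061, 0.099]
```

Call:
arm_command(series=[[[0,0,0,-1,0,0,0.5],[0,0,0,-3,0,0,0.5],[0,0,0,-4,0,0,0.5],[0,0,0,-4,0,0,0.5],[0,0,0,0,0,0,0.5],[0,0,0,0,0,0,0.5]]])

```text
time: 12.2
tool_pos: [0.443, -0.4032, 0.2143]
tcp_rot: [-2.575, 0.382, 1.487]
wrist_force: [0.3, -0.2, -1.3]
width: 0.501
```

```bash
python3 snap.py 12 wrist scene top
```

```text
12.35 [ 0.4435 -0.4029  0.2126] [-0.945 -0.082  2.142  0.48   0.711  0.609] [-0.2  0.1 -0.5] 0.49960721525099205
```

View pics/wrist12.png

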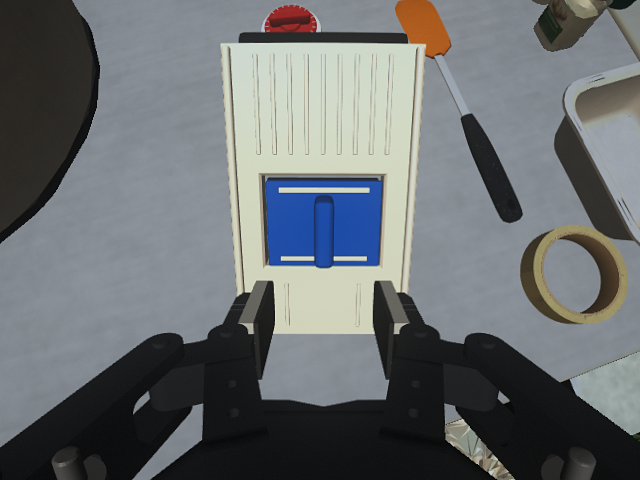

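View pics/scene12.png

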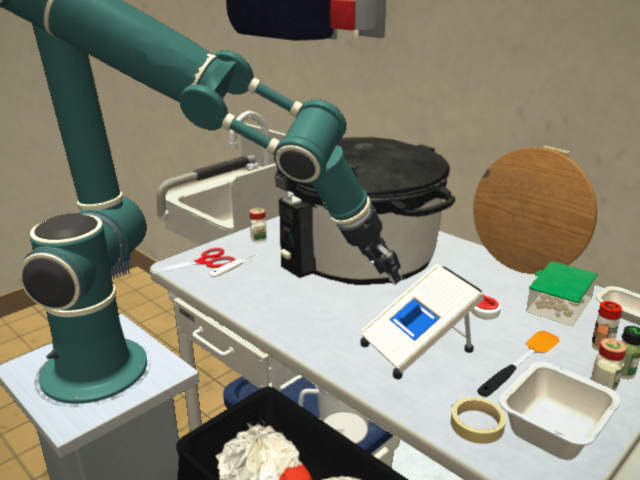

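The insert sits in the recess (mouth u 260–385, plate u 265–382, v 178–266) and the gripper is clear. Last numeric checks:

```bash
python3 - <<'E'
from h import *
c,bx,by,bn=bed();B=np.c_[bx,by,bn]
p,d,*cal=load("wrist12.npz");g=mask(p,(95,110,40),(130,255,255));g[:170]=0;g[275:]=0;g[:,:255]=0;g[:,395:]=0
g=cv2.morphologyEx(g,cv2.MORPH_CLOSE,np.ones((9,9)))
P=(deppts(cv2.erode(g,np.ones((5,5)))>0,d,cal)-c)@B*1000
m=np.zeros(d.shape,bool);m[158:170,250:395]=1;m[180:265,243:256]=1;m[180:265,390:402]=1
Q=(deppts(m&(p.min(2)>140),d,cal)-c)@B*1000;Q=Q[abs(Q[:,2])<3]
k=np.linalg.lstsq(np.c_[Q[:,:2],np.ones(len(Q))],Q[:,2],rcond=None)[0]
e=P[:,2]-np.c_[P[:,:2],np.ones(len(P))]@k;pl=abs(e)<8;P2,e2=P[pl],e[pl]
print("proud",np.median(e2),"tilt",np.linalg.lstsq(np.c_[P2[:,:2],np.ones(len(P2))],e2,rcond=None)[0][:2].round(4),"bar top",np.percentile(e,98))
k2=max(cv2.findContours(g,0,1)[0],key=cv2.contourArea).reshape(-1,2);W=(onplane(k2,cal,c,bn)-c)@B*1000
print("plate rect bed mm",cv2.minAreaRect(W[:,:2].astype(np.float32)))
a,b=load("top0.npz")[0].astype(int),load("top12.npz")[0].astype(int)
for nm,x in(("jar",(185,185,222,220)),("peeler",(230,225,248,295))):print(nm,"max image change",abs(a-b)[x[1]:x[3],x[0]:x[2]].max(2).mean())
E
python3 -c "
from workcell import bot;s=bot.read_state();print(s['time'],s['wrist_force'])"
```

```text
proud 0.033478091657663245 tilt [ 0.0007 -0.0001] bar top 32.359588777807225
plate rect bed mm ((-2.2689056396484375, -1.6244468688964844), (71.49182891845703, 89.8405990600586), 0.2787975072860718)
jar max image change 2.193050193050193
peeler max image change 2.2928571428571427
12.35 [-0.21138761  0.11162895 -0.4779206 ]
```

```bash
python3 -c "
from workcell import bot;print(bot.finish_job())"
```

```text
the job is handed in; nothing more can be done
None
```

The blue insert is in the slicer's recess, pressed flush, and the gripper let go and backed off about 10 cm. I handed the job in at 12.4 s of the 67 s. No verdict is reported, so what follows is from my own last checks.

| Check | Measured | Allowed |
|---|---|---|
| Plate above bed (depth image) | 0.03 mm | 2 mm |
| Tilt relative to bed | under 0.001 rad | 0.05 rad |
| Offset from recess centre | about −2.3 mm (x), −1.6 mm (y) | ±5 mm |
| Highest wrist force I read | about 30 N | 120 N |

- **Lift plate:** I did not measure it directly. The flush plate and the firm stop when pressing mean it is essentially fully down.
- **Peeler and jar:** their patches in the top image are unchanged apart from noise.
- **Disagreements:** my views differed by about 1–1.5 mm on where the recess centre is. The wrist camera also read the recess about 4 mm wider than its stated 94 mm. I centred the insert from the close-up wrist view, and it went in without jamming.

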